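# Close the class kit box with its four clips

## Task

Put the loose lid squarely onto the kit box, fully home with all clips still up, and let go of it. Then snap the four clips down over its edge one at a time until each is fully shut: any corner first, the diagonally opposite corner next, then the other two. Press gently, since more than about 25 N breaks the plastic, and leave the other things on the bench alone.

Things in the scene. Friction and masses are not known exactly. Their poses are not given: they have to be found in the camera images.
- box: White open plastic kit box, 156 x 164 mm over its wide flat rim, 60 mm high. Origin: centre of its underside, z up. Four grey hinged clips stand on the rim: hinge lines at x = -75 and +75 mm, parallel to y, 68 mm above the origin; clips centred at y = -45 and +45 mm. Corners: clip_1 (-x,+y), clip_2 (+x,+y), clip_3 (+x,-y), clip_4 (-x,-y): 1 is diagonal to 3, 2 to 4.
- mat: Soft 196 x 200 x 14 mm mat under the box, fixed to the bench; origin at the centre of its underside, axes as the box's. On it the box sinks straight down by about 1 mm for each 2.5 N of pressing and comes back; it cannot slide or tip.
- mouth (a point): Centre of the box's mouth at the height of the rim's top, 60 mm above the box's underside; axes as the box's. The mouth is 84 (x) x 140 (y) mm. With the lid home, its handle's centre is 17 mm above this point.
- lid_handle (a point): Centre of the handle of the loose grey lid (0.25 kg): upright bar 14 (x) x 64 (y) x 24 mm; its foot, the lid's upper face, is 12 mm below this point. Lid flange 100 (x) x 156 (y) x 5 mm; under it a rounded collar 79 x 135 mm, 9 mm deep, enters the mouth with 2.5 mm to spare all round; collar foot 26 mm below this point. Half a turn makes no difference.
- clip_1 (a joint): Angle (rad) of the grey clip at the box's -x, +y corner. 0 = shut, lying flat over the lid's edge; grows as it swings up and outward; at the start 1.2 to 1.4, nearly upright. Flat tab 28 mm wide, 5 mm thick, reaching 36 mm from the hinge; the hinge is stiff and stays where left.
- thumb_pad_1 (a point): Crown of the low domed round thumb pad on clip_1's tab (21 mm across, 3 mm high), 25.5 mm from the hinge line and 5.5 mm above the tab's mid-plane; moves with the clip. Shut, it is 73.5 mm above the box's origin and 49.5 mm in x from the box's middle. Axes: x from the hinge along the tab, y along the hinge, z out of its upper face.
- clip_2 (a joint): Angle (rad) of the grey clip at the box's +x, +y corner. 0 = shut, lying flat over the lid's edge; grows as it swings up and outward; at the start 1.2 to 1.4, nearly upright. It swings easily to about 0.3 rad, then rides up on a catch: 10 to 12 N of pressing on its thumb pad gets it over, and only in about the last 3 mm of the pad's travel does it snap home and hold; short of that it stays ajar. Ease off slowly: a jerk can pull it up again.
- thumb_pad_2 (a point): Crown of the low domed round thumb pad on clip_2's tab (21 mm across, 3 mm high), 25.5 mm from the hinge line and 5.5 mm above the tab's mid-plane; moves with the clip. Shut, it is 73.5 mm above the box's origin and 49.5 mm in x from the box's middle. Axes: x from the hinge along the tab, y along the hinge, z out of its upper face.
- clip_3 (a joint): Angle (rad) of the grey clip at the box's +x, -y corner. 0 = shut, lying flat over the lid's edge; grows as it swings up and outward; at the start 1.2 to 1.4, nearly upright. Smooth, slippery plastic. Shut, it rests on a stop with its tip 0.5 mm above the edge of the seated lid; a lid that is not home keeps it from shutting.
- thumb_pad_3 (a point): Crown of the low domed round thumb pad on clip_3's tab (21 mm across, 3 mm high), 25.5 mm from the hinge line and 5.5 mm above the tab's mid-plane; moves with the clip. Shut, it is 73.5 mm above the box's origin and 49.5 mm in x from the box's middle. Axes: x from the hinge along the tab, y along the hinge, z out of its upper face.
- clip_4 (a joint): Angle (rad) of the grey clip at the box's -x, -y corner. 0 = shut, lying flat over the lid's edge; grows as it swings up and outward; at the start 1.2 to 1.4, nearly upright. All four clips are alike.
- thumb_pad_4 (a point): Crown of the low domed round thumb pad on clip_4's tab (21 mm across, 3 mm high), 25.5 mm from the hinge line and 5.5 mm above the tab's mid-plane; moves with the clip. Shut, it is 73.5 mm above the box's origin and 49.5 mm in x from the box's middle. Axes: x from the hinge along the tab, y along the hinge, z out of its upper face.
- petri_1: Closed petri dish, 90 mm wide, 15 mm high; a bystander, to be left alone. Origin: centre of its underside.
- beaker_1: Glass beaker, 79 mm wide, 90 mm high; a bystander, to be left alone. Origin: centre of its underside.
- calculator: Pocket calculator, 148 x 78 x 14 mm; a bystander, to be left alone. Origin: centre of its underside.
- stapler: Black stapler, 145 mm long, 46 mm high; a bystander, to be left alone. Origin: centre of its underside.
- tape: Roll of tape, 100 mm wide, 25 mm high; a bystander, to be left alone. Origin: centre of its underside.

How it is judged (in metres and radians):
On the way, in this order (a step that is already met when the one before it is completed fails the run):
1. the lid sits home in the box with all four clips up, and the fingers have let go of it (x of lid_handle in the frame of box between -0.004 and 0.004 m and y of lid_handle in the frame of box between -0.004 and 0.004 m and z of lid_handle in the frame of box between 0.0747 and 0.0787 m and angle between lid_handle's own z axis and vertical below 0.03 rad and value of joint each of clip_1, clip_2, clip_3, clip_4 above 0.3 rad and contact force between the fingers and lid below 0.1 N), for 0.2 s.
2. one clip is shut, the other three still up (((value of joint clip_1 below 0.04 rad and value of joint each of clip_2, clip_3, clip_4 above 0.3 rad) or (value of joint each of clip_1, clip_3, clip_4 above 0.3 rad and value of joint clip_2 below 0.04 rad) or (value of joint each of clip_1, clip_2, clip_4 above 0.3 rad and value of joint clip_3 below 0.04 rad) or (value of joint each of clip_1, clip_2, clip_3 above 0.3 rad and value of joint clip_4 below 0.04 rad))), for 0.2 s.
3. the diagonally opposite clip is shut too, the other two still up (((value of joint each of clip_1, clip_3 below 0.04 rad and value of joint each of clip_2, clip_4 above 0.3 rad) or (value of joint each of clip_1, clip_3 above 0.3 rad and value of joint each of clip_2, clip_4 below 0.04 rad))), for 0.2 s.
At the end, for the whole second after the job is handed in: All four clips are shut (angle under 0.04 rad) and the lid is home in the box: its handle's centre within 4 mm of the box's middle in x and y, 75 to 78.5 mm above the box's origin, lid level within 0.03 rad, box at rest (x of lid_handle in the frame of box between -0.004 and 0.004 m and y of lid_handle in the frame of box between -0.004 and 0.004 m and z of lid_handle in the frame of box between 0.0747 and 0.0787 m and angle between lid_handle's own z axis and vertical below 0.03 rad and value of joint each of clip_1, clip_2, clip_3, clip_4 below 0.04 rad and linear speed of box below 0.01 m/s); the robot touches nothing.
It fails at once if the robot pushes on the box or its clips with more than 25 N (contact force between any of the fingers, the arm and box above 25 N).
It fails at once if the box is rammed more than 10 mm down into its mat (distance of box from where it was at the start of the episode above 0.01 m).
It fails at once if a bystander is moved by more than 2 cm (distance of any of petri_1, beaker_1, calculator, stapler, tape from where it was at the start of the episode above 0.02 m).
It also fails if it takes over 72 s, if anything falls off the work surface, if the arm or the gripper's body presses on something with over 40 N, if the wrist force passes 120 N, or if a joint passes its speed limit or range.

## Robot

A 7-joint arm with a two-finger parallel gripper is mounted at the origin on a cart in front of the work surface, level with it; the furniture and walls round the work are solid. World frame = base frame: x ahead of the robot, y to its left, z up, the work surface at z = 0. Lengths are in m, angles in degrees, forces in N, time in s.
With the tool pointing down it reaches from about 0.425 to 0.875 m from the base axis. Payload 4.7 kg.
Tool frame: the origin (TCP) lies midway between the tips of the shut fingers; the grasp point (between the pads) lies 19 mm behind it; z points along the fingers, y is the line along which they close (so a half turn about z gives the same grasp; the last joint's range is limited). The gripper opens to 87 mm and grips with 3 to 60 N. Pads are 19 mm wide; open, the fingers measure 117 mm over their backs; the gripper's body (75 mm by 190 mm) begins 51 mm behind the grasp point.
Start: joints at [-67.89, 18.392, -4.016, 83.108, 1.295, 78.541, -3.26], TCP at [0.236, 0.606, 0.223] pointing down, gripper open.
Joint ranges: [-163.93, 163.93], [-17.29, 119.83], [-79.2, 71.16], [3.27, 140.29], [-89.18, 269.18], [5.43, 117.66], [-154.24, 154.24]. Speed limits (degrees/s): [147.25, 147.25, 180, 180, 180, 180, 180].

## Interface

Orientations are given as [roll, pitch, yaw] about the fixed x, y, z axes, in that order (R = Rz(yaw) Ry(pitch) Rx(roll)).
In Python, from cell import env, viewer, boxes_of, masks_of gives the robot as it stands. The module is installed in compiled form; this text tells all that it offers.
- The arm moves only by the tool apply_moves, never from a script. Its argument "moves" is a list of rows, each a list of 7 numbers: the shift along the tool's x, y, z scaled (see below), then the turn, a rotation vector about the tool's x, y, z scaled (see below), then the opening, from 0 (shut) to 1 (fully open). A call has 1 to 20 rows; each row is the pose to reach, as a shift and turn from the pose commanded when the call began, along the tool's axes at that moment; what a row does not reach only later rows make up. The controller multiplies each number of a shift by 0.2 m and each number of a turn by 1.5 rad. A row lasts 1/10 s, in which the tool goes at most 50 mm and 8.59 degrees, less where a joint would pass 70% of its speed; a pose out of reach is approached as far as the arm can. A call with a number of a shift or a turn outside -1 to 1 is refused whole. A call with a gripper value outside its range is refused whole. The fingers move at their own pace and stop on an object; "grip_force" is the grip in N (left out, the last holds). Time passes only in rows, so rows that repeat a pose let the fingers close. It gives the time, the measured TCP pose, the force, the opening and the grip force at its end, in the units of the state.
- env.get_obs(): the state, without advancing time (a new reading comes with each control period).
- viewer.read_camera(name): name is "scene" or "top" or "wrist"; returns the picture (384x512x3 uint8, red, green, blue); there is no depth.
- viewer.get_calibration(name): a dict with "fov_y" (degrees; the focal length in pixels is half the picture's height over the tangent of half this angle, whatever the lens; pixels are square), "cx", "cy" (the principal point, pixels), "position" and "orientation" of the camera in the world. Camera axes: x right, y up, looking along -z (the intrinsics and any distortion apply to the point x, -y, -z); pixel columns grow to the right and rows downward; lengths in m; the calibration is good to about 2 mm. The wrist camera is an equidistant fisheye: a pixel r from the principal point sees the ray r / f radians off the axis. A picture is of the moment at which its call begins: read the wrist's pose just before it. get_calibration takes no time and is no camera call; for the wrist camera it gives the pose at the moment of the call.
- env.sign_off(): hands the job in; it is judged then, once.
Trained networks look in the newest picture that a camera, given by its name, has taken for a name from the list of things; names that differ only in an ending like _2 or _b are one class to them, and where a whole thing is asked for, a point or a joint stands for the part that bears it (a point fixed in the world has none). Each returns a list of dicts, best first, with "conf" (0 to 1); they miss things now and then, are a little off and sometimes report something else, mostly with a low value. They report only what shows in the picture. A call takes as long as a camera call.
- boxes_of(camera, target): "location" ([column, row] in pixels, amid what is visible of it).
- masks_of(camera, target): "pixels" (384x512 bool, what is visible of it) and "location" ([column, row] in pixels, amid what is visible of it).
The state is a dict: "time_s": time; "qpos": joint angles; "joint_velocities": joint speeds; "effort": joint torques, N m; "tool_pos": TCP position; "tool_rot": TCP orientation; "force": force on the tool from outside, world axes, zero at the start; "wrist_torque": the same for the moment, N m; "grip_width": finger opening in m; "grasp_force": force on a finger pad.
Only numpy, scipy, OpenCV 4.12 (cv2) and the standard library are available. Lean on these libraries where they do the work, as an engineer would, in place of code of your own. Each camera call takes 0.05 s, during which the arm holds its last target. There are 200 camera calls.

## Working session

There is one attempt and no reset: what is moved stays moved. The work goes in short steps, Python scripts to look and compute and a tool call to move; the robot and the scene stay as the last step left them, time stands still between calls to the robot, and variables do not carry over. Pictures are saved under pics/ and viewed, at most 10 in all, crops included, and the job is handed in when it is done.

Besides the shell and the picture viewer there is one more tool, called after "Call:" by a JSON object that holds its "op" and its "data". apply_moves: Moves the arm, as the interface text tells. Shifts and turns lie within -1 to 1; 1 stands for 0.2 m of shift or 1.5 rad of turn. Its arguments: {"type":"object","properties":{"moves":{"type":"array","items":{"type":"array","items":{"type":"number","minimum":-1,"maximum":1}}},"grip_force":{"type":"number"}},"required":["moves"]}

```bash
mkdir -p pics
python3 - <<'E'
from cell import env, viewer, boxes_of, masks_of
import cv2,numpy as np
o=env.get_obs();print({k:np.round(v,4).tolist() for k,v in o.items()})
for c in ["scene","top"]:
    im=viewer.read_camera(c);cv2.imwrite(f"pics/{c}0.png",im[:,:,::-1]);print(c,viewer.get_calibration(c))
    for t in ["box","mouth","lid_handle","thumb_pad_1","clip_1","mat"]:
        try: print(t,[(round(d['conf'],2),np.round(d['location'],1).tolist()) for d in boxes_of(c,t)])
        except Exception as e: print(t,e)
print(viewer.get_calibration("wrist"))
a=cv2.imread("pics/scene0.png");b=cv2.imread("pics/top0.png")
cv2.imwrite("pics/both0.png",np.hstack([a,b])[:, :])
E
```

```text
{'time_s': 0.0, 'qpos': [-67.8914, 18.438, -4.0158, 83.1746, 1.2956, 78.5405, -3.2613], 'joint_velocities': [-0.0025, 0.129, -0.0226, 0.0715, -0.0072, -0.1171, -0.0573], 'effort': [0.0004, -49.1282, -0.404, -31.2522, -0.0642, 0.0438, 0.0002], 'tool_pos': [0.236, 0.6051, 0.2215], 'tool_rot': [-179.8922, 0.0063, 158.7002], 'force': [-0.6329, -0.0569, 0.3239], 'wrist_torque': [0.0385, 0.0393, 0.0312], 'grasp_force': 0.0, 'grip_width': 0.0869}
scene {'fov_y': 51.12453134651965, 'cx': 251.83269967767228, 'cy': 192.9495038339214, 'position': array([-0.2950064 , -0.72833802,  0.60431934]), 'orientation': array([ 65.48639211,  -1.08210826, -46.48575785])}
box [(0.68, [291.1, 211.5])]
mouth [(0.56, [293.2, 212.0])]
lid_handle [(0.91, [240.5, 186.5]), (0.29, [408.2, 250.5])]
thumb_pad_1 [(0.61, [263.5, 197.9]), (0.48, [315.6, 196.1]), (0.47, [280.7, 209.6]), (0.46, [298.6, 189.6])]
clip_1 [(0.6, [284.1, 207.2]), (0.56, [260.5, 197.6])]
mat [(0.78, [293.0, 222.0])]
top {'fov_y': 47.8728719745864, 'cx': 253.49676656300161, 'cy': 182.45303265647166, 'position': array([ 0.406062  , -0.0027441 ,  1.56991812]), 'orientation': array([  5.09861252,   0.68320551, -88.7393081 ])}
box [(0.91, [282.3, 172.8])]
mouth [(0.88, [280.4, 176.8]), (0.58, [244.7, 122.6])]
lid_handle [(0.65, [203.6, 150.4])]
thumb_pad_1 [(0.65, [283.4, 176.8]), (0.62, [291.6, 198.7])]
clip_1 [(0.6, [291.0, 196.8]), (0.53, [266.8, 193.9])]
mat [(0.85, [278.2, 184.2])]
{'fov_y': 65.70646984690485, 'cx': 258.0377199157023, 'cy': 191.88492697290496, 'position': array([0.17451042, 0.6296731 , 0.38511006]), 'orientation': array([-1.39043387e+01, -3.02608609e-02,  6.87005016e+01])}
```

Run:
```python
import cv2,numpy as np
a=cv2.imread("pics/scene0.png")[110:290,150:450];b=cv2.imread("pics/top0.png")[60:260,120:400]
a=cv2.resize(a,(500,300),interpolation=cv2.INTER_CUBIC);b=cv2.resize(b,(420,300),interpolation=cv2.INTER_CUBIC)
im=np.zeros((600,500,3),np.uint8);im[:300]=a;im[300:,:420]=b
cv2.imwrite("pics/c0.png",im)
```

```text
(no output)
```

View pics/c0.png

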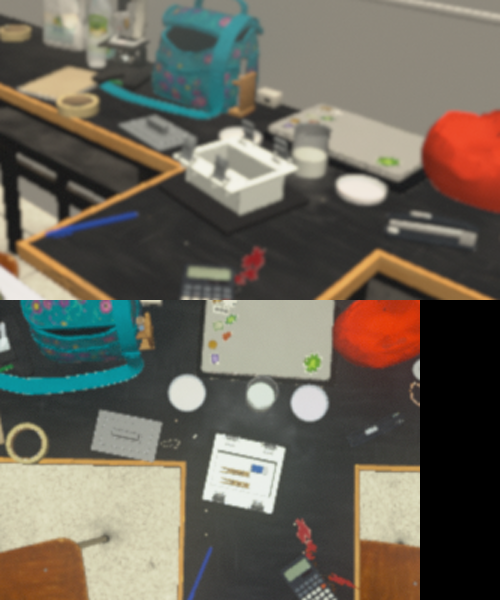

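```bash
cat > h.py <<'E'
import numpy as np, cv2
from scipy.spatial.transform import Rotation as R
from cell import env, viewer, boxes_of, masks_of
def rot(rpy): return R.from_euler('xyz',rpy,degrees=True)
def foc(c): return 192/np.tan(np.radians(c['fov_y']/2))
def ray(c,uv,fish=False):
    f=foc(c);p=(np.asarray(uv,float)-[c['cx'],c['cy']])/f
    if fish:
        t=np.linalg.norm(p); d=np.array([*(p/t*np.sin(t) if t>0 else p),np.cos(t)])
    else: d=np.array([*p,1.])
    return rot(c['orientation']).apply(d*[1,-1,-1])
def onz(c,uv,z,fish=False):
    d=ray(c,uv,fish);P=c['position'];return P+d*(z-P[2])/d[2]
def proj(c,P,fish=False):
    q=rot(c['orientation']).inv().apply(np.asarray(P)-c['position'])*[1,-1,-1]
    q=np.atleast_2d(q); f=foc(c)
    if fish:
        r=np.hypot(q[:,0],q[:,1]);t=np.arctan2(r,q[:,2]);uv=q[:,:2]/r[:,None]*t[:,None]
    else: uv=q[:,:2]/q[:,2:]
    return uv*f+[c['cx'],c['cy']]
def go(dp,drot=None):
    "world target tcp pos, R target -> shift/turn numbers from current measured pose"
    o=env.get_obs();T=rot(o['tool_rot'])
    s=T.inv().apply(np.asarray(dp)-o['tool_pos'])/.2
    t=(T.inv()*drot).as_rotvec()/1.5 if drot is not None else np.zeros(3)
    return np.round(np.r_[s,t],4)
E
python3 - <<'E'
from h import *
viewer.read_camera("top");c=viewer.get_calibration("top")
for t,z in [("lid_handle",.026),("box",.074),("mat",.014),("mouth",.07),("petri_1",.015),("beaker_1",.09),("calculator",.014),("stapler",.03),("tape",.02)]:
    for d in masks_of("top",t)[:2]:
        m=d['pixels'].astype(np.uint8);k=cv2.findContours(m,cv2.RETR_EXTERNAL,cv2.CHAIN_APPROX_NONE)[0];k=max(k,key=len) 
        (u,v),(w,h),a=cv2.minAreaRect(k)
        print(t,round(d['conf'],2),m.sum(),np.round([u,v,w,h,a],1),'rectc',np.round(onz(c,[u,v],z)[:2],3),'loc',np.round(onz(c,d['location'],z)[:2],3),
         'corners',np.round([onz(c,p,z)[:2] for p in cv2.boxPoints(((u,v),(w,h),a))],3).tolist() if t in("lid_handle","box","mat") else '')
E
```

```text
lid_handle 0.87 1153 [203.9 150.3  43.   27.8  12.3] rectc [0.656 0.2  ] loc [0.655 0.198] corners [[0.622, 0.286], [0.722, 0.268], [0.691, 0.115], [0.592, 0.133]]
box 0.66 2041 [282.4 175.1  47.4  45.7  10.8] rectc [ 0.567 -0.082] loc [ 0.565 -0.088] corners [[0.502, 0.013], [0.66, -0.014], [0.632, -0.177], [0.475, -0.149]]
mat 0.65 2721 [281.3 177.1  55.   53.7  11.9] rectc [ 0.566 -0.081] loc [ 0.545 -0.069] corners [[0.489, 0.035], [0.681, -0.001], [0.644, -0.197], [0.453, -0.159]]
mat 0.63 44 [265.  191.5   5.    8.   90. ] rectc [ 0.513 -0.023] loc [ 0.513 -0.031] corners [[0.521, -0.009], [0.522, -0.038], [0.504, -0.038], [0.503, -0.009]]
mouth 0.73 1906 [282.  174.9  47.1  45.5  13. ] rectc [ 0.568 -0.081] loc [ 0.56  -0.085] corners 
mouth 0.19 31 [265.  191.5   6.7   4.5  26.6] rectc [ 0.509 -0.023] loc [ 0.506 -0.033] corners 
petri_1 0.77 438 [244.  121.5  23.   22.   90. ] rectc [0.767 0.058] loc [0.774 0.058] corners 
petri_1 0.24 341 [370.2 145.4   8.9  40.2  63.4] rectc [ 0.688 -0.401] loc [ 0.674 -0.398] corners 
beaker_1 0.62 417 [293.9 122.5  20.4  24.7  14. ] rectc [ 0.75  -0.118] loc [ 0.744 -0.131] corners 
beaker_1 0.55 1127 [203.6 150.   42.6  27.1  10.1] rectc [0.647 0.193] loc [0.645 0.199] corners 
calculator 0.94 938 [325.4 251.2  43.2  22.6  54. ] rectc [ 0.305 -0.242] loc [ 0.317 -0.248] corners 
stapler 0.66 441 [370.4 145.3  11.2  42.6  64.4] rectc [ 0.686 -0.398] loc [ 0.67  -0.406] corners 
tape 0.67 284 [138.1 155.8  27.7  25.5  26.6] rectc [0.632 0.44 ] loc [0.603 0.412] corners 
tape 0.34 961 [325.7 251.3  43.   23.2  53.1] rectc [ 0.305 -0.242] loc [ 0.301 -0.242] corners
```

Call:
{"op": "apply_moves", "data": {"moves": [[-1, -0.4, 0, 0, 0, 0.927, 1], [-1, -0.4, 0, 0, 0, 0.927, 1], [-1, -0.4, 0, 0, 0, 0.927, 1], [-1, -0.4, 0, 0, 0, 0.927, 1], [-1, -0.4, 0, 0, 0, 0.927, 1], [-1, -0.4, 0, 0, 0, 0.927, 1], [-1, -0.4, 0, 0, 0, 0.927, 1], [-1, -0.4, 0, 0, 0, 0.927, 1], [-1, -0.4, 0, 0, 0, 0.927, 1], [-1, -0.4, 0, 0, 0, 0.927, 1]]}}

```text
time_s: 2.2
tool_pos: [0.3935, 0.4584, 0.2227]
tool_rot: [180.0, -0.0, 78.8]
force: [-0.1, -0.8, 0.6]
grip_width: 0.087
grasp_force: 0.0
```

Call:
{"op": "apply_moves", "data": {"moves": [[-0.9, 0.9, 0, 0, 0, 0, 1], [-0.9, 0.9, 0, 0, 0, 0, 1], [-0.9, 0.9, 0, 0, 0, 0, 1], [-0.9, 0.9, 0, 0, 0, 0, 1], [-0.9, 0.9, 0, 0, 0, 0, 1], [-0.9, 0.9, 0, 0, 0, 0, 1]]}}

```text
time_s: 2.8
tool_pos: [0.5403, 0.2386, 0.2232]
tool_rot: [179.8, 0.2, 78.3]
force: [0.3, -0.4, -0.2]
grip_width: 0.0872
grasp_force: 0.0
```

Run:
```python
from h import *
c=viewer.get_calibration("wrist");im=viewer.read_camera("wrist");cv2.imwrite("pics/w1.png",im[:,:,::-1])
o=env.get_obs();print(o['time_s'],o['tool_pos'],o['tool_rot'],o['qpos'])
for d in masks_of("wrist","lid_handle")[:2]:
    m=d['pixels'].astype(np.uint8);k=max(cv2.findContours(m,cv2.RETR_EXTERNAL,cv2.CHAIN_APPROX_NONE)[0],key=len)
    print(d['conf'],d['location'],m.sum(),cv2.minAreaRect(k))
    for z in (.014,.026):
      P=np.array([onz(c,p[0],z,True)[:2] for p in k]).astype(np.float32);r=cv2.minAreaRect(P);print(z,r,onz(c,d['location'],z,True))
```

```text
2.85 [0.53871604 0.24189629 0.22299751] [1.79884434e+02 6.74589124e-02 7.85184548e+01] [-44.61837656  11.21234038  20.50030956  92.74041055  -3.88637579
  76.71643997 -35.06846367]
0.97 [347.0, 173.8] 7609 ((350.4361877441406, 177.2221221923828), (72.3582534790039, 114.50305938720703), 0.7742201685905457)
0.014 ((0.6585744023323059, 0.203305184841156), (0.15677465498447418, 0.10078434646129608), 79.87831115722656) [0.65381402 0.21231929 0.014     ]
0.026 ((0.6551389694213867, 0.2065414935350418), (0.15171043574810028, 0.09752878546714783), 79.87834167480469) [0.65053238 0.21526444 0.026     ]
```

View pics/w1.png

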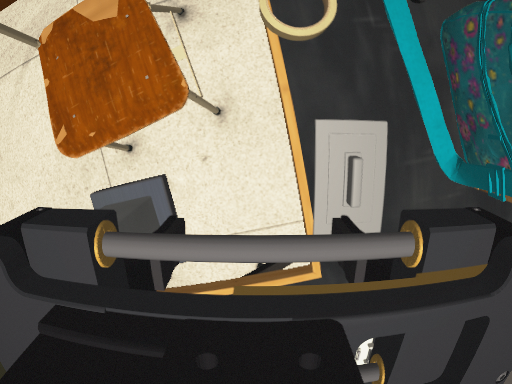

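Run:
```python
from h import *
c=viewer.get_calibration("wrist");t=viewer.get_calibration("top");s=viewer.get_calibration("scene")
for p in [(442,60),(455,120),(470,150),(432,150),(447,176),(480,190),(505,160)]:
    for z in (0,.05,.1,.2):
        P=onz(c,p,z,True);print(p,z,P[:2].round(3),'top',proj(t,P).round(0)[0],'scene',proj(s,P).round(0)[0])
im=cv2.imread("pics/top0.png")[50:180,110:270];cv2.imwrite("pics/t0c.png",cv2.resize(im,None,fx=3.7,fy=3.7,interpolation=cv2.INTER_CUBIC))
```

```text
(442, 60) 0 [0.834 0.36 ] top [164. 103.] scene [246. 169.]
(442, 60) 0.05 [0.797 0.353] top [162. 110.] scene [241. 160.]
(442, 60) 0.1 [0.76  0.347] top [160. 116.] scene [236. 151.]
(442, 60) 0.2 [0.686 0.334] top [156. 132.] scene [224. 130.]
(455, 120) 0 [0.842 0.268] top [188. 102.] scene [264. 174.]
(455, 120) 0.05 [0.804 0.273] top [184. 108.] scene [257. 165.]
(455, 120) 0.1 [0.766 0.279] top [180. 115.] scene [249. 154.]
(455, 120) 0.2 [0.69 0.29] top [170. 131.] scene [233. 132.]
(470, 150) 0 [0.869 0.218] top [202.  95.] scene [278. 176.]
(470, 150) 0.05 [0.828 0.23 ] top [196. 102.] scene [269. 166.]
(470, 150) 0.1 [0.786 0.242] top [191. 110.] scene [260. 155.]
(470, 150) 0.2 [0.703 0.266] top [177. 127.] scene [240. 133.]
(432, 150) 0 [0.793 0.229] top [198. 115.] scene [263. 180.]
(432, 150) 0.05 [0.761 0.239] top [193. 120.] scene [256. 170.]
(432, 150) 0.1 [0.729 0.25 ] top [188. 126.] scene [248. 158.]
(432, 150) 0.2 [0.666 0.271] top [175. 138.] scene [232. 134.]
(447, 176) 0 [0.818 0.185] top [210. 108.] scene [276. 182.]
(447, 176) 0.05 [0.783 0.201] top [204. 114.] scene [267. 171.]
(447, 176) 0.1 [0.748 0.217] top [197. 120.] scene [258. 159.]
(447, 176) 0.2 [0.678 0.25 ] top [182. 134.] scene [239. 135.]
(480, 190) 0 [0.89  0.148] top [221.  89.] scene [295. 179.]
(480, 190) 0.05 [0.846 0.169] top [213.  97.] scene [284. 169.]
(480, 190) 0.1 [0.802 0.19 ] top [206. 105.] scene [273. 158.]
(480, 190) 0.2 [0.713 0.232] top [188. 124.] scene [249. 134.]
(505, 160) 0 [0.955 0.189] top [210.  72.] scene [297. 172.]
(505, 160) 0.05 [0.903 0.205] top [204.  82.] scene [286. 163.]
(505, 160) 0.1 [0.85  0.221] top [197.  92.] scene [275. 153.]
(505, 160) 0.2 [0.744 0.252] top [182. 114.] scene [251. 131.]
```

View pics/t0c.png

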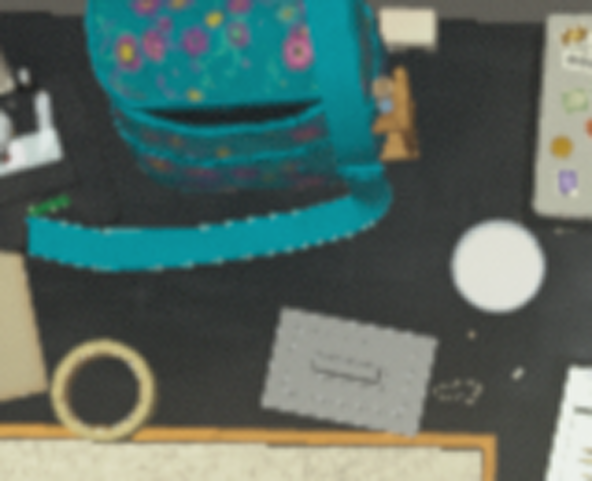

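Call:
{"op": "apply_moves", "data": {"moves": [[-0.09, 0.65, 0.3, 0, 0, -0.015, 0.6], [-0.09, 0.65, 0.6, 0, 0, -0.015, 0.6], [-0.09, 0.65, 0.6, 0, 0, -0.015, 0.6], [-0.09, 0.65, 0.6, 0, 0, -0.015, 0.6], [-0.09, 0.65, 0.6, 0, 0, -0.015, 0.6], [-0.09, 0.65, 0.6, 0, 0, -0.015, 0.6], [-0.09, 0.65, 0.6, 0, 0, -0.015, 0.6]]}}

```text
time_s: 3.6
tool_pos: [0.6597, 0.2079, 0.1045]
tool_rot: [179.9, -0.2, 80.5]
force: [0.5, 0.5, 0.8]
grip_width: 0.0526
grasp_force: 0.0
```

Run:
```python
from h import *
c=viewer.get_calibration("wrist");im=viewer.read_camera("wrist");cv2.imwrite("pics/w2.png",im[:,:,::-1])
o=env.get_obs();print(o['time_s'],o['tool_pos'],o['tool_rot'],o['force'],o['grip_width'])
ct=viewer.get_calibration("top")
for d in masks_of("wrist","lid_handle")[:2]:
    m=d['pixels'].astype(np.uint8);print(d['conf'],d['location'],m.sum())
```

```text
3.65 [0.65993679 0.20760187 0.10484852] [ 1.79892334e+02 -1.66060232e-01  8.04733985e+01] [-1.1769993   0.31641474  1.00656346] 0.05248682236620966
0.79 [257.9, 175.7] 15131
```

View pics/w2.png

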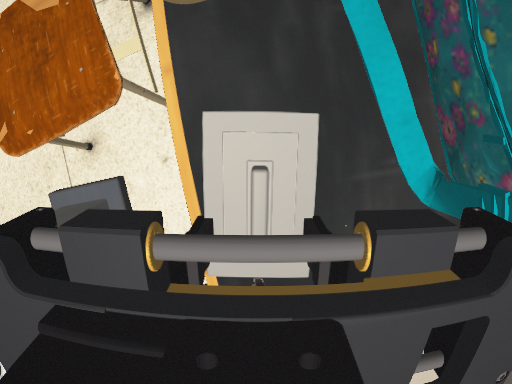

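Run:
```python
from h import *
c=viewer.get_calibration("wrist")
P=np.array([onz(c,p,.014,True)[:2] for p in [(203,112),(319.5,113),(310.5,277),(203,276)]])
print(P.round(4),P.mean(0));e=P[0]-P[3];print(np.linalg.norm(e),np.degrees(np.arctan2(e[1],e[0])));e=P[1]-P[2];print(np.linalg.norm(e),np.degrees(np.arctan2(e[1],e[0])));e=P[1]-P[0];print(np.linalg.norm(e),np.degrees(np.arctan2(e[1],e[0])))
# handle top edge line, z=.038: 
P=np.array([onz(c,p,.038,True)[:2] for p in [(248,163),(272,163)]]);print(P)
print(proj(c,[[.6585,.2033,.026]],True))
```

```text
[[0.6252 0.2873]
 [0.7232 0.2702]
 [0.6965 0.1167]
 [0.5924 0.1354]] [0.65934369 0.20243179]
0.15541493728078626 77.79175539649813
0.15575438466700656 80.11694205979033
0.09949076951566596 -9.927629558716312
[[0.65693307 0.24036589]
 [0.67538095 0.23726692]]
[[257.85726881 203.59482141]]
```

Call:
{"op": "apply_moves", "data": {"moves": [[-0.02, -0.003, 0.2, 0, 0, 0.005, 0.6], [-0.02, -0.003, 0.35, 0, 0, 0.005, 0.6], [-0.02, -0.003, 0.435, 0, 0, 0.005, 0.6], [-0.02, -0.003, 0.435, 0, 0, 0.005, 0.6], [-0.02, -0.003, 0.435, 0, 0, 0.005, 0.6]]}}

```text
time_s: 4.2
tool_pos: [0.6595, 0.2021, 0.017]
tool_rot: [179.9, -0.1, 79.9]
force: [0.2, 0.1, -0.4]
grip_width: 0.0525
grasp_force: 0.0
```

Call:
{"op": "apply_moves", "data": {"moves": [[0, 0, 0, 0, 0, 0, 0], [0, 0, 0, 0, 0, 0, 0], [0, 0, 0, 0, 0, 0, 0], [0, 0, 0, 0, 0, 0, 0], [0, 0, 0, 0, 0, 0, 0], [0, 0, 0, 0, 0, 0, 0], [0, 0, 0, 0, 0, 0, 0], [0, 0, 0, 0, 0, 0, 0]], "grip_force": 25}}

```text
time_s: 5.0
tool_pos: [0.6589, 0.2012, 0.0156]
tool_rot: [180.0, -0.0, 79.9]
force: [-0.2, -0.6, -1.0]
grip_width: 0.0138
grasp_force: 25.0
```

Call:
{"op": "apply_moves", "data": {"moves": [[0, 0, -0.1, 0, 0, 0, 0], [0, 0, -0.3, 0, 0, 0, 0], [0, 0, -0.5, 0, 0, 0, 0], [0, 0, -0.7, 0, 0, 0, 0], [-0.2, 0.1, -0.9, 0, 0, 0, 0], [-0.4, 0.25, -1, 0, 0, 0, 0], [-0.6, 0.4, -1, 0, 0, 0, 0], [-0.8, 0.5, -1, 0, 0, 0, 0], [-0.8, 0.5, -1, 0, 0, 0, 0]]}}

```text
time_s: 5.9
tool_pos: [0.7298, 0.0144, 0.2152]
tool_rot: [179.9, 0.4, 79.2]
force: [-0.6, -1.8, -2.2]
grip_width: 0.0137
grasp_force: 25.0
```

Call:
{"op": "apply_moves", "data": {"moves": [[-0.17, 0.1, -0.15, 0, 0, 0, 0], [-0.34, 0.2, -0.3, 0, 0, 0, 0], [-0.5, 0.3, -0.45, 0, 0, 0, 0], [-0.67, 0.4, -0.6, 0, 0, 0, 0], [-0.67, 0.4, -0.6, 0, 0, 0, 0], [-0.67, 0.4, -0.6, 0, 0, 0, 0]]}}

```text
time_s: 6.5
tool_pos: [0.7844, -0.1219, 0.3348]
tool_rot: [-180.0, 0.0, 79.7]
force: [0.3, 0.8, -2.9]
grip_width: 0.0137
grasp_force: 25.0
```

Run:
```python
from h import *
c=viewer.get_calibration("wrist");im=viewer.read_camera("wrist");cv2.imwrite("pics/w3.png",im[:,:,::-1])
o=env.get_obs();print(o['time_s'],o['tool_pos'],o['tool_rot'],o['force'],o['grip_width'],c)
for t,z in [("box",.074),("mat",.014),("mouth",.074)]:
  for d in masks_of("wrist",t)[:1]:
    m=d['pixels'].astype(np.uint8);k=max(cv2.findContours(m,cv2.RETR_EXTERNAL,cv2.CHAIN_APPROX_NONE)[0],key=len)
    P=np.array([onz(c,p[0],z,True)[:2] for p in k]).astype(np.float32);r=cv2.minAreaRect(P);print(t,d['conf'],m.sum(),r,d['location'])
print([(round(d['conf'],2),np.round(d['location'],1).tolist()) for d in boxes_of("wrist","thumb_pad_1")])
```

```text
6.55 [ 0.78418616 -0.11956157  0.33394171] [-1.79868565e+02 -5.82300942e-02  7.98626253e+01] [ 0.41618622  0.40942154 -2.55368713] 0.013521897039439628 {'fov_y': 65.70646984690485, 'cx': 258.0377199157023, 'cy': 191.88492697290496, 'position': array([ 0.79534449, -0.05722824,  0.49729697]), 'orientation': array([-13.92426135,   0.04581588, -10.28355269])}
box 0.66 8105 ((0.5555661916732788, -0.07746164500713348), (0.16423113644123077, 0.18358364701271057), 78.76687622070312) [110.6, 165.5]
mat 0.67 9790 ((0.5292298793792725, -0.0739237517118454), (0.20327582955360413, 0.22692503035068512), 78.87667083740234) [122.3, 156.8]
mouth 0.66 7913 ((0.5558055639266968, -0.07724431902170181), (0.16473083198070526, 0.18251337110996246), 78.97490692138672) [112.2, 164.3]
[(0.88, [150.0, 135.0]), (0.74, [73.8, 196.9]), (0.67, [151.5, 197.8]), (0.61, [70.7, 137.9])]
```

View pics/w3.png

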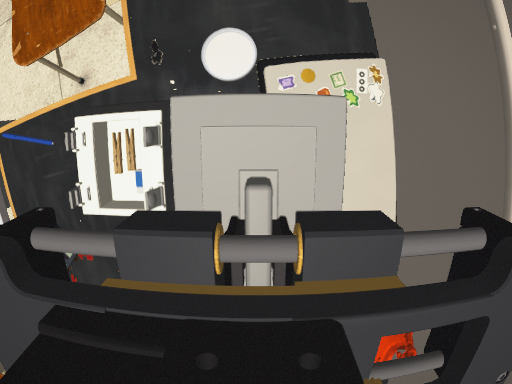

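Run:
```python
import cv2
im=cv2.imread("pics/w3.png")[98:226,56:184];im=cv2.resize(im,(600,600),interpolation=cv2.INTER_CUBIC)
cv2.imwrite("pics/w3c.png",im)
```

```text
(no output)
```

View pics/w3c.png

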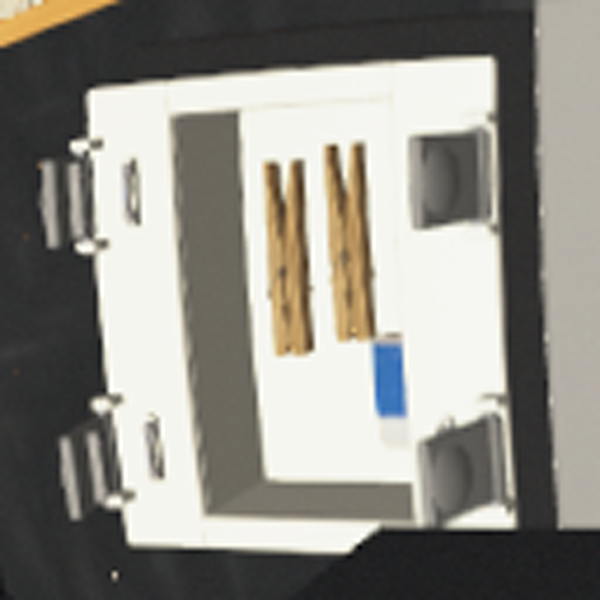

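```bash
cat >> h.py <<'E'
def T(b,p):  # box frame (x,y,yaw deg) -> world, mm in
    p=np.atleast_2d(p)/1000.; a=np.radians(b[2]);c,s=np.cos(a),np.sin(a)
    return np.c_[b[0]+c*p[:,0]-s*p[:,1],b[1]+s*p[:,0]+c*p[:,1],p[:,2]+.014]
E
python3 - <<'E'
from h import *
from scipy.optimize import least_squares as LS
c=viewer.get_calibration("wrist")
q=np.array([(88,92),(495,57),(128,546),(172,114),(205,515),(518,528)])/4.6875+[55.6,97.6]
M=[(-78,82,60),(78,82,60),(-78,-82,60),(-42,70,60),(-42,-70,60)]
def f(b):
    e=(proj(c,T(b,M),True)-q[:5]).ravel()
    w=onz(c,q[5],.074,True)[:2]-b[:2];a=np.radians(b[2])
    return np.r_[e,(w@[np.cos(a),np.sin(a)]-.078)*300]
r=LS(f,[.567,-.082,-10.5],x_scale=[.001,.001,.1]);print(r.x,r.fun.round(2))
# clip angles: pads on the wrist, and top view refit
t=viewer.get_calibration("top");print(proj(t,T(r.x,M)).round(1).tolist())
E
```

```text
[  0.56700011  -0.07584111 -10.49232563] [-0.13 -0.56  0.19 -0.24  0.07 -0.01 -0.07  0.4  -0.09  0.46  0.15]
[[253.0, 192.2], [262.1, 148.6], [299.5, 201.8], [258.5, 182.7], [298.1, 190.9]]
```

Run:
```python
from h import *
from scipy.optimize import least_squares as LS
now=viewer.get_calibration("wrist");print(now['position'],now['orientation'],env.get_obs()['tool_pos'],env.get_obs()['tool_rot'])
c=dict(now);c['position']=np.array([ 0.79534449, -0.05722824,  0.49729697]);c['orientation']=np.array([-13.92426135,   0.04581588, -10.28355269])
q=np.array([(88,92),(495,57),(128,546),(172,114),(205,515),(518,528)])/4.6875+[55.6,97.6]
M=[(-78,82,60),(78,82,60),(-78,-82,60),(-42,70,60),(-42,-70,60)]
def f(b):
    e=(proj(c,T(b,M),True)-q[:5]).ravel()
    w=onz(c,q[5],.074,True)[:2]-b[:2];a=np.radians(b[2])
    return np.r_[e,(w@[np.cos(a),np.sin(a)]-.078)*300]
r=LS(f,[.567,-.082,-10.5],x_scale=[.001,.001,.1]);print(r.x,r.fun.round(2))
# top: white rim mask fit
im=cv2.imread("pics/top0.png");t=viewer.get_calibration("top")
g=cv2.cvtColor(im,cv2.COLOR_BGR2GRAY).astype(float);W=cv2.resize(g,None,fx=4,fy=4,interpolation=cv2.INTER_CUBIC)
# edge-fit: maximise step in gray across rim border
def score(b):
    s=0
    L=np.linspace(-70,70,40);X=np.linspace(-30,30,20)
    for o in (3,):
        mk=lambda dx:np.r_[[(x,82+dx,60) for x in np.linspace(-70,70,40)],[(x,-82-dx,60) for x in np.linspace(-70,70,40)],[(78+dx,y,60) for y in X],[(-78-dx,y,60) for y in X]]
        for dx,sg in((-o,1),(o,-1)):
            uv=proj(t,T(b,mk(dx))).astype(np.float32);s+=sg*cv2.remap(g.astype(np.float32),uv[:,0].copy(),uv[:,1].copy(),cv2.INTER_LINEAR).sum()
    return -s
from scipy.optimize import minimize
best=min(((score((x,y,a)),x,y,a) for x in np.arange(.557,.58,.001) for y in np.arange(-.09,-.068,.001) for a in (-9.5,-10,-10.5,-11,-11.5)))
print(best)
```

```text
[ 0.79491605 -0.05308403  0.49701294] [-13.82248914   0.13586938  -9.97274741] [ 0.78411242 -0.1174978   0.33444804] [-1.79880740e+02 -7.25647022e-02  8.00272696e+01]
[  0.56783334  -0.07962735 -10.82445869] [-0.19 -0.56  0.22 -0.21  0.08 -0.03 -0.09  0.4  -0.07  0.44  0.12]
(np.float32(-13385.677), np.float64(0.5670000000000001), np.float64(-0.08099999999999999), -10.5)
```

Run:
```python
from h import *
t=viewer.get_calibration("top");g=cv2.cvtColor(cv2.imread("pics/top0.png"),cv2.COLOR_BGR2GRAY).astype(np.float32)
def score(b):
    s=0
    mk=lambda d:np.r_[[(x,78+d,0) for x in np.linspace(-45,45,40)],[(x,-78-d,0) for x in np.linspace(-45,45,40)],[(50+d,y,0) for y in np.linspace(-70,70,40)],[(-50-d,y,0) for y in np.linspace(-70,70,40)]]
    for dx,sg in((-3,1),(3,-1)):
        uv=proj(t,T(b,mk(dx))).astype(np.float32);s+=sg*cv2.remap(g,uv[:,0].copy(),uv[:,1].copy(),cv2.INTER_LINEAR).sum()
    return -s
print(min(((score((x,y,a)),x,y,a) for x in np.arange(.650,.667,.001) for y in np.arange(.193,.212,.001) for a in (-9.5,-10,-10.5,-11,-11.5))))
# lid in hand from w3, in tool frame
C=dict(viewer.get_calibration("wrist"))
P0=np.array([.236,.6055,.2220]);Rt=rot([180,0,158.70])
cp=Rt.inv().apply(np.array([0.17451042,0.6296731,0.38511006])-P0);cr=Rt.inv()*rot([-13.904,-.030,68.700])
f=foc(C)
for p in [(171,97),(346,96),(258,96)]:
    v=(np.array(p)-[C['cx'],C['cy']])/f;th=np.linalg.norm(v);d=cr.apply(np.array([*(v/th*np.sin(th)),np.cos(th)])*[1,-1,-1])
    print(p,((cp+d*(.0016-cp[2])/d[2])*1000).round(1))
print(env.get_obs()['tool_pos'],env.get_obs()['tool_rot'])
print('go',go([.5672,-.0818,.20],rot([180,0,79.35])))
```

```text
(np.float32(-9634.167), np.float64(0.659), np.float64(0.202), -10)
(171, 97) [ 80.2 -48.6   1.6]
(346, 96) [80.8 49.7  1.6]
(258, 96) [79.2  0.3  1.6]
[ 0.78411242 -0.1174978   0.33444804] [-1.79880740e+02 -7.25647022e-02  8.00272696e+01]
go [-1.2900e-02 -1.0977e+00  6.7450e-01 -1.4000e-03 -8.0000e-04  7.9000e-03]
```

Call:
{"op": "apply_moves", "data": {"moves": [[0, -0.2, 0.1, 0, 0, 0.008, 0], [0, -0.4, 0.3, 0, 0, 0.008, 0], [0, -0.6, 0.45, 0, 0, 0.008, 0], [0, -0.8, 0.6, 0, 0, 0.008, 0], [0, -1, 0.67, 0, 0, 0.008, 0], [0, -1, 0.67, 0, 0, 0.008, 0], [0, -1, 0.67, 0, 0, 0.008, 0], [0, -1, 0.67, 0, 0, 0.008, 0]]}}

```text
time_s: 7.55
tool_pos: [0.5892, -0.084, 0.2032]
tool_rot: [179.8, -0.0, 79.3]
force: [0.1, -0.0, -1.8]
grip_width: 0.0139
grasp_force: 25.0
```

Run:
```python
from h import *
o=env.get_obs();print(o['time_s'],o['tool_pos'],o['tool_rot'],o['force'])
print('go',go([.5672,-.0818,.15],rot([180,0,79.35])))
```

```text
7.55 [ 0.58917549 -0.08402372  0.2031774 ] [ 1.79788482e+02 -4.52871366e-02  7.92840688e+01] [ 0.09907657 -0.03116737 -1.80845516]
go [-0.0097 -0.111   0.2655  0.0025 -0.0005 -0.0008]
```

Call:
{"op": "apply_moves", "data": {"moves": [[-0.01, -0.11, 0.15, 0, 0, 0, 0], [-0.01, -0.11, 0.26, 0, 0, 0, 0], [-0.01, -0.11, 0.26, 0, 0, 0, 0], [-0.01, -0.11, 0.26, 0, 0, 0, 0], [-0.01, -0.11, 0.26, 0, 0, 0, 0], [-0.01, -0.11, 0.26, 0, 0, 0, 0]]}}

```text
time_s: 8.15
tool_pos: [0.5672, -0.0828, 0.1512]
tool_rot: [179.8, -0.0, 79.2]
force: [-0.1, 0.0, -1.0]
grip_width: 0.0139
grasp_force: 25.0
```

Run:
```python
from h import *
L=[]
for i in range(2):
    o=env.get_obs();L.append(np.r_[o['tool_pos'],o['tool_rot'][2]])
    if i==0: viewer.read_camera("scene")
print(np.round(L,4),o['force'],o['time_s'],'go',go([.5672,-.0818,.095],rot([180,0,79.35])))
im=viewer.read_camera("scene")[120:270,200:380];cv2.imwrite("pics/s4.png",cv2.resize(im[:,:,::-1],None,fx=4,fy=4,interpolation=cv2.INTER_CUBIC))
```

```text
[[ 0.5672 -0.0828  0.1512 79.204 ]
 [ 0.5668 -0.0828  0.1509 79.2027]] [-0.18816005  0.30107667 -2.02275286] 8.2 go [ 5.100e-03  4.000e-04  2.795e-01  1.600e-03 -2.000e-04 -1.700e-03]
```

View pics/s4.png

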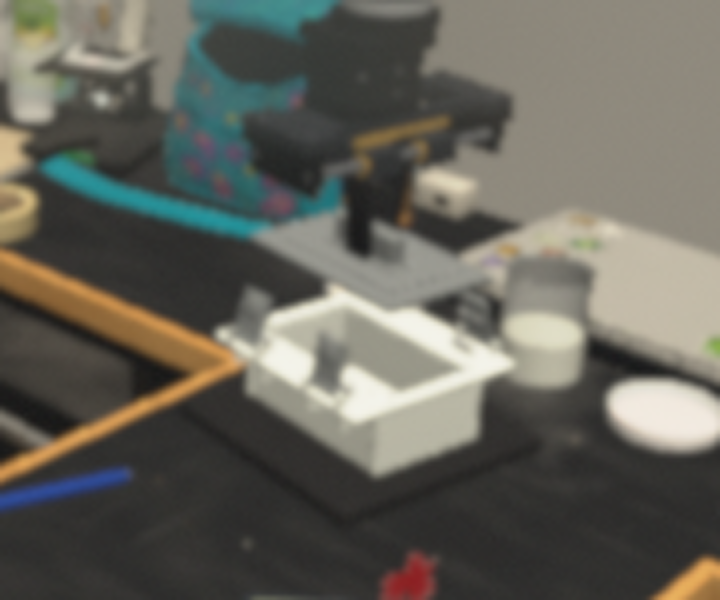

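Call:
{"op": "apply_moves", "data": {"moves": [[0.005, 0, 0.1, 0, 0, -0.001, 0], [0.005, 0, 0.2, 0, 0, -0.001, 0], [0.005, 0, 0.27, 0, 0, -0.001, 0], [0.005, 0, 0.29, 0, 0, -0.001, 0], [0.005, 0, 0.305, 0, 0, -0.001, 0], [0.005, 0, 0.32, 0, 0, -0.001, 0], [0.005, 0, 0.32, 0, 0, -0.001, 0]]}}

```text
time_s: 8.95
tool_pos: [0.5661, -0.0816, 0.0859]
tool_rot: [180.0, -0.0, 79.3]
force: [0.4, 0.3, -2.6]
grip_width: 0.0141
grasp_force: 25.0
```

Call:
{"op": "apply_moves", "data": {"moves": [[0, 0, 0.01, 0, 0, 0, 0], [0, 0, 0.018, 0, 0, 0, 0], [0, 0, 0.026, 0, 0, 0, 0], [0, 0, 0.026, 0, 0, 0, 0]]}}

```text
time_s: 9.35
tool_pos: [0.5658, -0.0816, 0.0803]
tool_rot: [180.0, -0.0, 79.3]
force: [0.8, 0.5, -1.8]
grip_width: 0.0135
grasp_force: 25.0
```

Call:
{"op": "apply_moves", "data": {"moves": [[0, 0, 0.006, 0, 0, 0, 0], [0, 0, 0.01, 0, 0, 0, 0], [0, 0, 0.01, 0, 0, 0, 0]]}}

```text
time_s: 9.65
tool_pos: [0.5658, -0.0816, 0.0787]
tool_rot: [180.0, -0.0, 79.3]
force: [-1.5, -0.3, 2.6]
grip_width: 0.0137
grasp_force: 25.0
```

Call:
{"op": "apply_moves", "data": {"moves": [[0, 0, 0, 0, 0, 0, 0.35], [0, 0, 0, 0, 0, 0, 0.35], [0, 0, 0, 0, 0, 0, 0.35], [0, 0, -0.05, 0, 0, 0, 0.35], [0, 0, -0.2, 0, 0, 0, 0.35], [0, 0, -0.4, 0, 0, 0, 0.35], [0, 0, -0.6, 0, 0, 0, 0], [0, 0, -0.6, 0, 0, 0, 0], [0, 0, -0.6, 0, 0, 0, 0]]}}

```text
time_s: 10.55
tool_pos: [0.5665, -0.0817, 0.2]
tool_rot: [179.8, -0.1, 79.3]
force: [-0.4, 0.8, -0.5]
grip_width: 0.0137
grasp_force: 0.0
```

Run:
```python
from h import *
c=viewer.get_calibration("wrist");im=viewer.read_camera("wrist");a=cv2.resize(im[:,:,::-1],(400,300),interpolation=cv2.INTER_AREA)
o=env.get_obs();print(o['time_s'],o['tool_pos'],o['tool_rot'],o['force'],o['grip_width'])
s=viewer.read_camera("scene")[130:265,210:390][:,:,::-1]
t=viewer.read_camera("top")[130:220,230:350][:,:,::-1]
b=cv2.resize(s,(400,300),interpolation=cv2.INTER_CUBIC);d=cv2.resize(t,(400,300),interpolation=cv2.INTER_CUBIC)
cv2.imwrite("pics/s5.png",np.vstack([np.hstack([a,b]),np.hstack([d,d*0])]))
np.save("c5.npy",np.r_[c['position'],c['orientation']]);cv2.imwrite("pics/w5.png",im[:,:,::-1])
```

```text
10.6 [ 0.56553309 -0.08150738  0.19843868] [ 1.79992292e+02 -2.14339313e-02  7.92881322e+01] [ 0.21348897 -0.42086583 -1.07776951] 0.010355514103391302
```

View pics/s5.png

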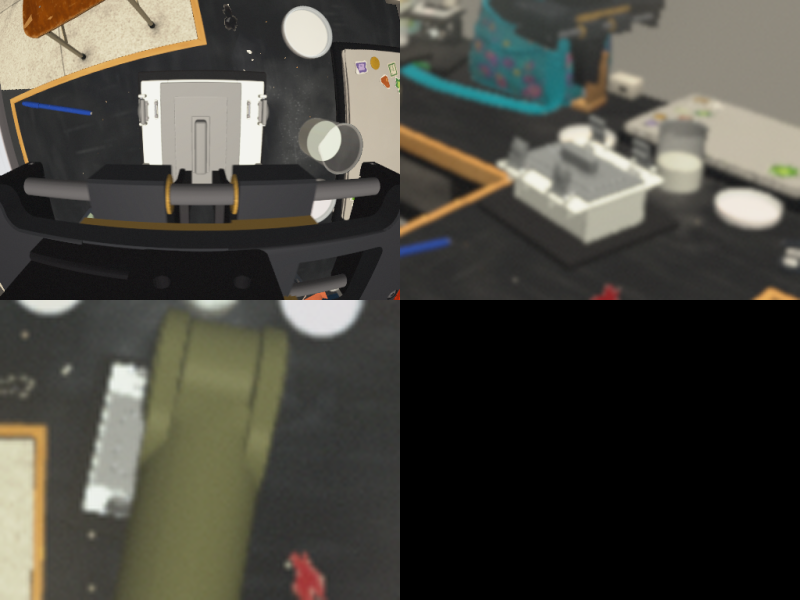

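```bash
cat >> h.py <<'E'
B=(.567,-.080,-10.6)
def bg(x,y,z): return go([*T(B,[x,y,0])[0,:2],z],rot([180,0,79.4]))
def inbox():
    o=env.get_obs();a=np.radians(B[2]);d=o['tool_pos'][:2]-B[:2];c,s=np.cos(a),np.sin(a)
    return np.round([(c*d[0]+s*d[1])*1e3,(-s*d[0]+c*d[1])*1e3,o['tool_pos'][2]*1e3],1)
E
python3 -c "
from h import *
print(inbox(),env.get_obs()['time_s']);[print(p,bg(*p)) for p in [(-102,45,.15),(-102,45,.097),(-75,45,.097)]]"
```

```text
[ -1.9  -1.8 197.1] 10.7
(-102, 45, 0.15) [ 2.332e-01 -5.003e-01  2.365e-01 -1.600e-03  2.000e-04 -1.300e-03]
(-102, 45, 0.097) [ 2.333e-01 -4.997e-01  5.015e-01 -1.600e-03  2.000e-04 -1.300e-03]
(-75, 45, 0.097) [ 2.335e-01 -3.647e-01  5.012e-01 -1.600e-03  2.000e-04 -1.300e-03]
```

Call:
{"op": "apply_moves", "data": {"moves": [[0.1, -0.22, 0.1, 0, 0, 0, 0], [0.233, -0.45, 0.15, 0, 0, 0, 0], [0.233, -0.5, 0.23, 0, 0, 0, 0], [0.233, -0.5, 0.4, 0, 0, 0, 0], [0.233, -0.5, 0.5, 0, 0, 0, 0], [0.233, -0.5, 0.5, 0, 0, 0, 0], [0.233, -0.5, 0.5, 0, 0, 0, 0]]}}

```text
time_s: 11.4
tool_pos: [0.4756, -0.0174, 0.098]
tool_rot: [-179.9, 0.1, 79.3]
force: [-0.4, -0.4, 0.8]
grip_width: 0.0004
grasp_force: 0.0
```

Call:
{"op": "apply_moves", "data": {"moves": [[0, 0.03, 0, 0, 0, 0, 0], [0, 0.06, 0, 0, 0, 0, 0], [0, 0.08, 0, 0, 0, 0, 0], [0, 0.1, 0, 0, 0, 0, 0], [0, 0.12, 0, 0, 0, 0, 0], [0, 0.14, 0, 0, 0, 0, 0], [0, 0.16, 0, 0, 0, 0, 0], [0, 0.16, 0, 0, 0, 0, 0]]}}

```text
time_s: 12.2
tool_pos: [0.5085, -0.0234, 0.0985]
tool_rot: [179.9, 0.0, 79.3]
force: [0.1, -0.2, 0.0]
grip_width: 0.0005
grasp_force: 0.5
```

```bash
python3 -c "
from h import *
print(inbox(),env.get_obs()['time_s'],env.get_obs()['force']);[print(p,bg(*p)) for p in [(-49,45,.105),(-49,45,.095),(-49,45,.083)]]"
```

```text
[-67.9  44.9  98.5] 12.2 [ 0.10710306 -0.19492899  0.02116168]
(-49, 45, 0.105) [ 0.0008  0.0948 -0.0326  0.0009  0.0001 -0.0014]
(-49, 45, 0.095) [ 0.0008  0.0947  0.0174  0.0009  0.0001 -0.0014]
(-49, 45, 0.083) [ 0.0008  0.0946  0.0774  0.0009  0.0001 -0.0014]
```

Call:
{"op": "apply_moves", "data": {"moves": [[0, 0.03, 0, 0, 0, 0, 0], [0, 0.06, 0, 0, 0, 0, 0], [0, 0.092, 0, 0, 0, 0, 0], [0, 0.092, 0.01, 0, 0, 0, 0], [0, 0.092, 0.02, 0, 0, 0, 0], [0, 0.092, 0.03, 0, 0, 0, 0], [0, 0.092, 0.04, 0, 0, 0, 0], [0, 0.092, 0.04, 0, 0, 0, 0]]}}

```text
time_s: 13.0
tool_pos: [0.5267, -0.0268, 0.091]
tool_rot: [179.8, -0.0, 79.3]
force: [1.8, 0.7, 4.6]
grip_width: 0.0004
grasp_force: 2.3
```

Call:
{"op": "apply_moves", "data": {"moves": [[0, 0, 0.005, 0, 0, 0, 0], [0, 0, 0.01, 0, 0, 0, 0], [0, 0, 0.015, 0, 0, 0, 0], [0, 0, 0.02, 0, 0, 0, 0], [0, 0, 0.02, 0, 0, 0, 0]]}}

```text
time_s: 13.5
tool_pos: [0.5274, -0.0268, 0.0878]
tool_rot: [179.8, -0.1, 79.3]
force: [3.0, -0.8, 7.0]
grip_width: 0.0002
grasp_force: 3.6
```

Call:
{"op": "apply_moves", "data": {"moves": [[0, 0, 0.005, 0, 0, 0, 0], [0, 0, 0.01, 0, 0, 0, 0], [0, 0, 0.015, 0, 0, 0, 0], [0, 0, 0.015, 0, 0, 0, 0]]}}

```text
time_s: 13.9
tool_pos: [0.5263, -0.0265, 0.0839]
tool_rot: [179.9, -0.0, 79.3]
force: [1.1, -0.6, 4.6]
grip_width: 0.0005
grasp_force: 1.8
```

Call:
{"op": "apply_moves", "data": {"moves": [[0, 0, 0.005, 0, 0, 0, 0], [0, 0, 0.01, 0, 0, 0, 0], [0, 0, 0.015, 0, 0, 0, 0], [0, 0, 0.015, 0, 0, 0, 0]]}}

```text
time_s: 14.3
tool_pos: [0.5264, -0.0266, 0.0817]
tool_rot: [179.9, -0.0, 79.3]
force: [-1.4, -0.6, 11.2]
grip_width: 0.0008
grasp_force: 4.7
```

Call:
{"op": "apply_moves", "data": {"moves": [[0, 0, 0.006, 0, 0, 0, 0], [0, 0, 0.006, 0, 0, 0, 0], [0, 0, 0, 0, 0, 0, 0], [0, 0, -0.006, 0, 0, 0, 0], [0, 0, -0.012, 0, 0, 0, 0], [0, 0, -0.018, 0, 0, 0, 0], [0, 0, -0.024, 0, 0, 0, 0], [0, 0, -0.03, 0, 0, 0, 0], [0, 0, -0.036, 0, 0, 0, 0], [0, 0, -0.05, 0, 0, 0, 0], [0, 0, -0.1, 0, 0, 0, 0], [0, 0, -0.2, 0, 0, 0, 0], [0, 0, -0.4, 0, 0, 0, 0], [0, 0, -0.5, 0, 0, 0, 0], [0, 0, -0.5, 0, 0, 0, 0]]}}

```text
time_s: 15.8
tool_pos: [0.5279, -0.0267, 0.1844]
tool_rot: [179.6, -0.1, 79.3]
force: [0.3, -0.8, 0.9]
grip_width: 0.001
grasp_force: 0.0
```

```bash
python3 -c "
from h import *
print(inbox(),env.get_obs()['time_s'],env.get_obs()['force']);[print(p,bg(*p)) for p in [(0,0,.19),(102,-45,.15),(102,-45,.098)]]
a=cv2.resize(viewer.read_camera('scene')[130:265,210:390][:,:,::-1],(720,540),interpolation=cv2.INTER_CUBIC);cv2.imwrite('pics/s6.png',a)"
```

```text
[-48.2  45.2 184.4] 15.8 [ 0.32443089 -0.7573459   0.87116651]
(0, 0, 0.19) [-0.2256  0.2418 -0.0269  0.0043 -0.0016 -0.0014]
(102, -45, 0.15) [-0.45    0.751   0.1758  0.0043 -0.0016 -0.0014]
(102, -45, 0.098) [-0.4506  0.7494  0.4358  0.0043 -0.0016 -0.0014]
```

View pics/s6.png

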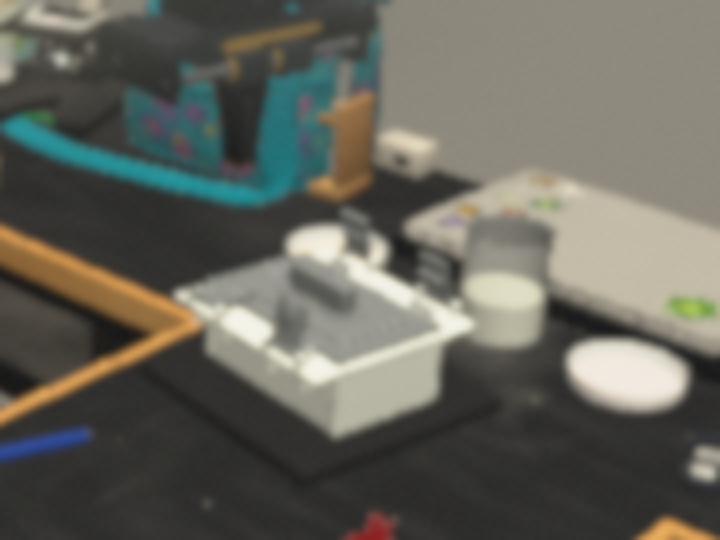

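Call:
{"op": "apply_moves", "data": {"moves": [[-0.15, 0.25, 0.05, 0, 0, 0, 0], [-0.3, 0.5, 0.1, 0, 0, 0, 0], [-0.45, 0.72, 0.15, 0, 0, 0, 0], [-0.45, 0.75, 0.25, 0, 0, 0, 0], [-0.45, 0.75, 0.436, 0, 0, 0, 0], [-0.45, 0.75, 0.436, 0, 0, 0, 0], [-0.45, 0.75, 0.436, 0, 0, 0, 0]]}}

```text
time_s: 16.55
tool_pos: [0.6549, -0.1422, 0.0918]
tool_rot: [-179.8, 0.0, 79.3]
force: [1.0, 0.0, 0.1]
grip_width: 0.0001
grasp_force: 0.0
```

```bash
python3 -c "
from h import *
print(inbox(),env.get_obs()['time_s'],env.get_obs()['force']);[print(p,bg(*p)) for p in [(49,-45,.097)]]"
```

```text
[ 97.9 -45.   91.8] 16.55 [1.02922231 0.0033951  0.10974981]
(49, -45, 0.097) [-0.0005 -0.2444 -0.0249 -0.0026  0.     -0.0012]
```

Call:
{"op": "apply_moves", "data": {"moves": [[0, 0, -0.03, 0, 0, 0, 0], [0, -0.025, -0.03, 0, 0, 0, 0], [0, -0.05, -0.03, 0, 0, 0, 0], [0, -0.075, -0.03, 0, 0, 0, 0], [0, -0.1, -0.03, 0, 0, 0, 0], [0, -0.125, -0.03, 0, 0, 0, 0], [0, -0.15, -0.03, 0, 0, 0, 0], [0, -0.175, -0.03, 0, 0, 0, 0], [0, -0.2, -0.03, 0, 0, 0, 0], [0, -0.225, -0.03, 0, 0, 0, 0], [0, -0.245, -0.03, 0, 0, 0, 0], [0, -0.245, -0.02, 0, 0, 0, 0], [0, -0.245, -0.01, 0, 0, 0, 0], [0, -0.245, 0, 0, 0, 0, 0], [0, -0.245, 0.005, 0, 0, 0, 0], [0, -0.245, 0.005, 0, 0, 0, 0]]}}

```text
time_s: 18.15
tool_pos: [0.6083, -0.1338, 0.0921]
tool_rot: [180.0, -0.0, 79.3]
force: [-2.2, -0.4, 3.2]
grip_width: 0.0003
grasp_force: 1.6
```

```bash
python3 -c "
from h import *
print(inbox(),env.get_obs()['time_s'],env.get_obs()['force'])"
```

```text
[ 50.5 -45.3  92.1] 18.15 [-2.23245506 -0.43129047  3.19293025]
```

Call:
{"op": "apply_moves", "data": {"moves": [[0, 0, 0.005, 0, 0, 0, 0], [0, 0, 0.01, 0, 0, 0, 0], [0, 0, 0.015, 0, 0, 0, 0], [0, 0, 0.02, 0, 0, 0, 0], [0, 0, 0.025, 0, 0, 0, 0], [0, 0, 0.03, 0, 0, 0, 0], [0, 0, 0.03, 0, 0, 0, 0]]}}

```text
time_s: 18.85
tool_pos: [0.6091, -0.134, 0.0874]
tool_rot: [179.9, -0.0, 79.3]
force: [-2.1, 1.0, 6.6]
grip_width: 0.0003
grasp_force: 2.5
```

Call:
{"op": "apply_moves", "data": {"moves": [[0, 0, 0.005, 0, 0, 0, 0], [0, 0, 0.01, 0, 0, 0, 0], [0, 0, 0.015, 0, 0, 0, 0], [0, 0, 0.02, 0, 0, 0, 0], [0, 0, 0.02, 0, 0, 0, 0]]}}

```text
time_s: 19.35
tool_pos: [0.6092, -0.134, 0.0832]
tool_rot: [179.9, -0.0, 79.3]
force: [-1.3, 0.6, 7.7]
grip_width: 0.0001
grasp_force: 4.1
```

Call:
{"op": "apply_moves", "data": {"moves": [[0, 0, 0.004, 0, 0, 0, 0], [0, 0, 0.008, 0, 0, 0, 0], [0, 0, 0.012, 0, 0, 0, 0], [0, 0, 0.012, 0, 0, 0, 0]]}}

```text
time_s: 19.75
tool_pos: [0.6092, -0.134, 0.0815]
tool_rot: [179.9, -0.0, 79.3]
force: [-2.0, 0.2, 10.1]
grip_width: 0.0006
grasp_force: 5.2
```

Call:
{"op": "apply_moves", "data": {"moves": [[0, 0, 0.004, 0, 0, 0, 0], [0, 0, 0.009, 0, 0, 0, 0], [0, 0, 0.009, 0, 0, 0, 0]]}}

```text
time_s: 20.05
tool_pos: [0.6093, -0.134, 0.0803]
tool_rot: [179.9, -0.0, 79.3]
force: [-5.5, 1.7, 17.5]
grip_width: 0.0007
grasp_force: 8.8
```

Call:
{"op": "apply_moves", "data": {"moves": [[0, 0, -0.006, 0, 0, 0, 0], [0, 0, -0.012, 0, 0, 0, 0], [0, 0, -0.018, 0, 0, 0, 0], [0, 0, -0.024, 0, 0, 0, 0], [0, 0, -0.03, 0, 0, 0, 0], [0, 0, -0.036, 0, 0, 0, 0], [0, 0, -0.042, 0, 0, 0, 0], [0, 0, -0.05, 0, 0, 0, 0], [0, 0, -0.1, 0, 0, 0, 0], [0, 0, -0.2, 0, 0, 0, 0], [0, 0, -0.4, 0, 0, 0, 0], [0, 0, -0.5, 0, 0, 0, 0], [0, 0, -0.5, 0, 0, 0, 0]]}}

```text
time_s: 21.35
tool_pos: [0.6102, -0.1345, 0.1823]
tool_rot: [179.6, -0.0, 79.3]
force: [0.1, 0.4, -0.4]
grip_width: 0.0003
grasp_force: 0.0
```

```bash
python3 -c "
from h import *
print(inbox(),env.get_obs()['time_s'],env.get_obs()['force']);[print(p,bg(*p)) for p in [(102,45,.15),(102,45,.1)]]
a=viewer.read_camera('scene');cv2.imwrite('pics/s7.png',a[:,:,::-1])
s=viewer.get_calibration('scene')
ob=cv2.imread('pics/s7.png')
print([(round(d['conf'],2),np.round(d['location'],1).tolist()) for d in boxes_of('scene','thumb_pad_1')])
for n,x,y in ((1,-1,1),(2,1,1),(3,1,-1),(4,-1,-1)):
  for th in (0,.2,1.3):
    u=25.5*np.cos(th)-5.5*np.sin(th);w=25.5*np.sin(th)+5.5*np.cos(th)
    print(n,th,proj(s,T(B,[x*(75-u),y*45,68+w])).round(1))
"
```

```text
[ 52.5 -45.6 182.3] 21.35 [ 0.06430579  0.44997802 -0.42940548]
(102, 45, 0.15) [ 0.4537  0.2452  0.1632  0.0045 -0.0005 -0.0015]
(102, 45, 0.1) [ 0.4535  0.2435  0.4132  0.0045 -0.0005 -0.0015]
[(0.65, [314.9, 203.7]), (0.64, [266.0, 201.7]), (0.52, [298.6, 187.4])]
1 0 [[267.6 200.8]]
1 0.2 [[267.3 199.4]]
1 1.3 [[261.4 196.5]]
2 0 [[292.7 193.2]]
2 0.2 [[293.2 191.6]]
2 1.3 [[298.9 185.5]]
3 0 [[312.9 203.8]]
3 0.2 [[313.4 202.1]]
3 1.3 [[319.3 195.6]]
4 0 [[287.3 212.3]]
4 0.2 [[286.9 210.9]]
4 1.3 [[281.1 207.9]]
```

Call:
{"op": "apply_moves", "data": {"moves": [[0.15, 0.22, 0.05, 0, 0, 0, 0], [0.35, 0.245, 0.1, 0, 0, 0, 0], [0.453, 0.245, 0.16, 0, 0, 0, 0], [0.453, 0.245, 0.3, 0, 0, 0, 0], [0.453, 0.245, 0.413, 0, 0, 0, 0], [0.453, 0.245, 0.413, 0, 0, 0, 0], [0.453, 0.245, 0.413, 0, 0, 0, 0]]}}

```text
time_s: 22.15
tool_pos: [0.6721, -0.0541, 0.0946]
tool_rot: [-179.9, 0.0, 79.3]
force: [0.4, -0.4, -0.1]
grip_width: 0.0
grasp_force: 0.0
```

```bash
python3 -c "
from h import *
print(inbox(),env.get_obs()['time_s'],env.get_obs()['force']);[print(p,bg(*p)) for p in [(49.5,45,.098)]]"
```

```text
[98.6 44.8 94.6] 22.15 [ 0.35298314 -0.42450933 -0.12397768]
(49.5, 45, 0.098) [ 0.0006 -0.2454 -0.0166 -0.0015  0.0004 -0.0016]
```

Call:
{"op": "apply_moves", "data": {"moves": [[0, 0, -0.02, 0, 0, 0, 0], [0, -0.025, -0.02, 0, 0, 0, 0], [0, -0.05, -0.02, 0, 0, 0, 0], [0, -0.075, -0.02, 0, 0, 0, 0], [0, -0.1, -0.02, 0, 0, 0, 0], [0, -0.125, -0.02, 0, 0, 0, 0], [0, -0.15, -0.02, 0, 0, 0, 0], [0, -0.175, -0.02, 0, 0, 0, 0], [0, -0.2, -0.02, 0, 0, 0, 0], [0, -0.225, -0.02, 0, 0, 0, 0], [0, -0.245, -0.02, 0, 0, 0, 0], [0, -0.245, -0.01, 0, 0, 0, 0], [0, -0.245, 0, 0, 0, 0, 0], [0, -0.245, 0.01, 0, 0, 0, 0], [0, -0.245, 0.02, 0, 0, 0, 0], [0, -0.245, 0.03, 0, 0, 0, 0], [0, -0.245, 0.04, 0, 0, 0, 0], [0, -0.245, 0.04, 0, 0, 0, 0]]}}

```text
time_s: 23.95
tool_pos: [0.6252, -0.0448, 0.0884]
tool_rot: [180.0, -0.0, 79.3]
force: [-3.3, 0.9, 9.8]
grip_width: 0.0007
grasp_force: 4.3
```

Call:
{"op": "apply_moves", "data": {"moves": [[0, 0, 0.005, 0, 0, 0, 0], [0, 0, 0.01, 0, 0, 0, 0], [0, 0, 0.015, 0, 0, 0, 0], [0, 0, 0.02, 0, 0, 0, 0], [0, 0, 0.025, 0, 0, 0, 0], [0, 0, 0.025, 0, 0, 0, 0]]}}

```text
time_s: 24.55
tool_pos: [0.6252, -0.0447, 0.0847]
tool_rot: [180.0, -0.1, 79.3]
force: [-5.2, 0.7, 14.5]
grip_width: 0.0003
grasp_force: 7.8
```

Call:
{"op": "apply_moves", "data": {"moves": [[0, 0, 0.004, 0, 0, 0, 0], [0, 0, 0.008, 0, 0, 0, 0], [0, 0, 0.008, 0, 0, 0, 0], [0, 0, 0.008, 0, 0, 0, 0]]}}

```text
time_s: 24.95
tool_pos: [0.6259, -0.045, 0.0823]
tool_rot: [179.9, -0.0, 79.3]
force: [-2.6, 1.0, 9.3]
grip_width: 0.0002
grasp_force: 4.5
```

Force dropped, so it snapped. I'll press a little more.

Call:
{"op": "apply_moves", "data": {"moves": [[0, 0, 0.005, 0, 0, 0, 0], [0, 0, 0.01, 0, 0, 0, 0], [0, 0, 0.012, 0, 0, 0, 0], [0, 0, 0.012, 0, 0, 0, 0]]}}

```text
time_s: 25.35
tool_pos: [0.6261, -0.045, 0.0807]
tool_rot: [179.9, -0.1, 79.3]
force: [-2.4, 1.6, 12.5]
grip_width: 0.0005
grasp_force: 6.1
```

Call:
{"op": "apply_moves", "data": {"moves": [[0, 0, 0.005, 0, 0, 0, 0], [0, 0, 0.005, 0, 0, 0, 0], [0, 0, -0.001, 0, 0, 0, 0], [0, 0, -0.007, 0, 0, 0, 0], [0, 0, -0.013, 0, 0, 0, 0], [0, 0, -0.019, 0, 0, 0, 0], [0, 0, -0.025, 0, 0, 0, 0], [0, 0, -0.031, 0, 0, 0, 0], [0, 0, -0.037, 0, 0, 0, 0], [0, 0, -0.045, 0, 0, 0, 0], [0, 0, -0.06, 0, 0, 0, 0], [0, 0, -0.1, 0, 0, 0, 0], [0, 0, -0.2, 0, 0, 0, 0], [0, 0, -0.4, 0, 0, 0, 0], [0, 0, -0.5, 0, 0, 0, 0], [0, 0, -0.5, 0, 0, 0, 0]]}}

```text
time_s: 26.95
tool_pos: [0.6273, -0.0452, 0.1827]
tool_rot: [179.6, -0.1, 79.3]
force: [0.6, -0.6, -0.5]
grip_width: 0.0005
grasp_force: 0.0
```

```bash
python3 -c "
from h import *
print(inbox(),env.get_obs()['time_s'],env.get_obs()['force']);[print(p,bg(*p)) for p in [(-102,-45,.15),(-102,-45,.1)]]
viewer.read_camera('scene');print([(round(d['conf'],2),np.round(d['location'],1).tolist()) for d in boxes_of('scene','thumb_pad_1')])
"
```

```text
[ 52.8  45.3 182.7] 26.95 [ 0.57657831 -0.56109311 -0.50912186]
(-102, -45, 0.15) [-0.4535 -0.7743  0.1577  0.0045 -0.0011 -0.0014]
(-102, -45, 0.1) [-0.454  -0.776   0.4077  0.0045 -0.0011 -0.0014]
[(0.67, [280.5, 210.3]), (0.51, [292.9, 196.9])]
```

Call:
{"op": "apply_moves", "data": {"moves": [[-0.15, -0.25, 0.05, 0, 0, 0, 0], [-0.3, -0.5, 0.08, 0, 0, 0, 0], [-0.454, -0.74, 0.12, 0, 0, 0, 0], [-0.454, -0.775, 0.2, 0, 0, 0, 0], [-0.454, -0.775, 0.4, 0, 0, 0, 0], [-0.454, -0.775, 0.4, 0, 0, 0, 0], [-0.454, -0.775, 0.4, 0, 0, 0, 0], [-0.454, -0.775, 0.4, 0, 0, 0, 0]]}}

```text
time_s: 27.85
tool_pos: [0.4572, -0.1051, 0.0994]
tool_rot: [179.9, 0.0, 79.3]
force: [0.0, 0.5, -0.3]
grip_width: 0.0006
grasp_force: 0.0
```

```bash
python3 -c "
from h import *
print(inbox(),env.get_obs()['time_s'],env.get_obs()['force']);[print(p,bg(*p)) for p in [(-49.5,-45,.098)]]"
```

```text
[-103.3  -44.9   99.4] 27.85 [ 0.03942891  0.48040599 -0.26868665]
(-49.5, -45, 0.098) [-2.000e-04  2.691e-01  7.500e-03  9.000e-04  3.000e-04 -9.000e-04]
```

Call:
{"op": "apply_moves", "data": {"moves": [[0, 0.03, 0.007, 0, 0, 0, 0], [0, 0.06, 0.007, 0, 0, 0, 0], [0, 0.085, 0.007, 0, 0, 0, 0], [0, 0.11, 0.007, 0, 0, 0, 0], [0, 0.135, 0.007, 0, 0, 0, 0], [0, 0.16, 0.007, 0, 0, 0, 0], [0, 0.185, 0.007, 0, 0, 0, 0], [0, 0.21, 0.007, 0, 0, 0, 0], [0, 0.235, 0.007, 0, 0, 0, 0], [0, 0.26, 0.007, 0, 0, 0, 0], [0, 0.269, 0.01, 0, 0, 0, 0], [0, 0.269, 0.02, 0, 0, 0, 0], [0, 0.269, 0.03, 0, 0, 0, 0], [0, 0.269, 0.04, 0, 0, 0, 0], [0, 0.269, 0.047, 0, 0, 0, 0], [0, 0.269, 0.052, 0, 0, 0, 0], [0, 0.269, 0.052, 0, 0, 0, 0]]}}

```text
time_s: 29.55
tool_pos: [0.5103, -0.1155, 0.0893]
tool_rot: [179.8, -0.0, 79.3]
force: [0.5, -0.2, 8.4]
grip_width: 0.0005
grasp_force: 3.8
```

Call:
{"op": "apply_moves", "data": {"moves": [[0, 0, 0.005, 0, 0, 0, 0], [0, 0, 0.01, 0, 0, 0, 0], [0, 0, 0.015, 0, 0, 0, 0], [0, 0, 0.02, 0, 0, 0, 0], [0, 0, 0.025, 0, 0, 0, 0], [0, 0, 0.025, 0, 0, 0, 0]]}}

```text
time_s: 30.15
tool_pos: [0.5098, -0.1153, 0.0839]
tool_rot: [179.8, -0.0, 79.3]
force: [0.9, -0.2, 5.6]
grip_width: 0.0005
grasp_force: 3.1
```

Call:
{"op": "apply_moves", "data": {"moves": [[0, 0, 0.005, 0, 0, 0, 0], [0, 0, 0.01, 0, 0, 0, 0], [0, 0, 0.013, 0, 0, 0, 0], [0, 0, 0.013, 0, 0, 0, 0]]}}

```text
time_s: 30.55
tool_pos: [0.5098, -0.1154, 0.0818]
tool_rot: [179.9, -0.0, 79.3]
force: [-0.8, 1.7, 11.8]
grip_width: 0.0006
grasp_force: 5.4
```

Call:
{"op": "apply_moves", "data": {"moves": [[0, 0, 0.006, 0, 0, 0, 0], [0, 0, 0.006, 0, 0, 0, 0], [0, 0, 0, 0, 0, 0, 0], [0, 0, -0.006, 0, 0, 0, 0], [0, 0, -0.012, 0, 0, 0, 0], [0, 0, -0.018, 0, 0, 0, 0], [0, 0, -0.024, 0, 0, 0, 0], [0, 0, -0.03, 0, 0, 0, 0], [0, 0, -0.036, 0, 0, 0, 0], [0, 0, -0.05, 0, 0, 0, 0], [0, 0, -0.1, 0, 0, 0, 0], [0, 0, -0.2, 0, 0, 0, 0], [-0.3, -0.2, -0.4, 0, 0, 0, 0], [-0.5, -0.2, -0.7, 0, 0, 0, 0], [-0.5, -0.2, -0.9, 0, 0, 0, 0], [-0.5, -0.2, -0.9, 0, 0, 0, 0], [-0.5, -0.2, -0.9, 0, 0, 0, 0]]}}

```text
time_s: 32.25
tool_pos: [0.452, -0.2096, 0.266]
tool_rot: [179.5, -0.0, 79.0]
force: [-0.3, 0.1, 0.2]
grip_width: 0.0004
grasp_force: 0.0
```

```bash
python3 -c "
from h import *
print(inbox(),env.get_obs()['time_s'])
a=cv2.resize(viewer.read_camera('scene')[160:250,240:360][:,:,::-1],(800,600),interpolation=cv2.INTER_CUBIC);cv2.imwrite('pics/s8.png',a)
print([(round(d['conf'],2),np.round(d['location'],1).tolist()) for d in boxes_of('scene','thumb_pad_1')])
"
```

```text
[ -89.2 -148.6  266. ] 32.25
[(0.53, [298.0, 195.3]), (0.45, [284.8, 213.7]), (0.38, [262.5, 202.6]), (0.17, [335.8, 196.9])]
```

View pics/s8.png

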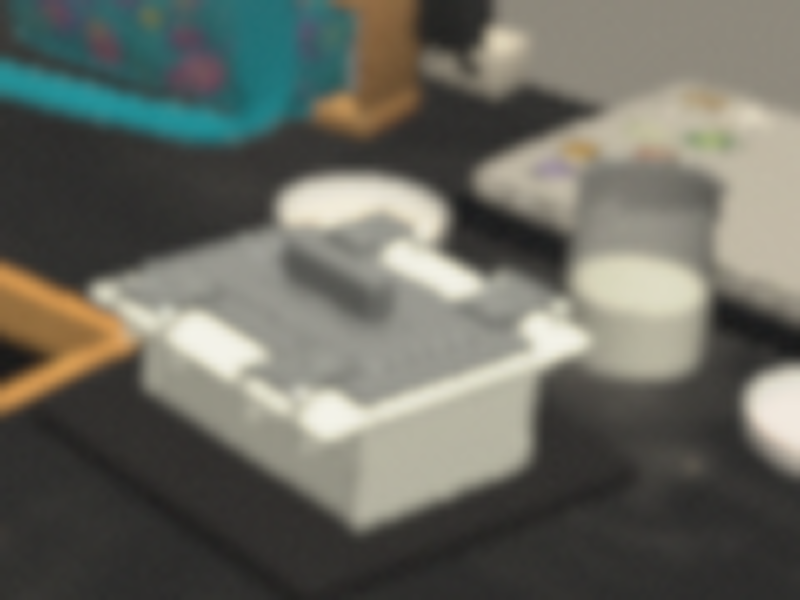

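Call:
{"op": "apply_moves", "data": {"moves": [[0.2, 0.25, 0.2, 0, 0, 0, 0], [0.4, 0.5, 0.4, 0, 0, 0, 0], [0.52, 0.695, 0.6, 0, 0, 0, 0], [0.52, 0.695, 0.83, 0, 0, 0, 0], [0.52, 0.695, 0.83, 0, 0, 0, 0], [0.52, 0.695, 0.83, 0, 0, 0, 0], [0.52, 0.695, 0.83, 0, 0, 0, 0]]}}

```text
time_s: 33.05
tool_pos: [0.605, -0.1288, 0.0919]
tool_rot: [-179.7, 0.1, 79.4]
force: [-0.7, -0.6, 1.4]
grip_width: 0.0004
grasp_force: 0.0
```

```bash
python3 -c "
from h import *
print(inbox(),env.get_obs()['time_s'],env.get_obs()['force']);[print(p,bg(*p)) for p in [(50,-45,.088)]]"
```

```text
[ 46.3 -41.   91.9] 33.05 [-0.72693527 -0.61952586  1.42401424]
(50, -45, 0.088) [-0.0201  0.0184  0.0197 -0.0036  0.0009 -0.0005]
```

Call:
{"op": "apply_moves", "data": {"moves": [[-0.01, 0, -0.02, 0, 0, 0, 0], [-0.01, 0, -0.02, 0, 0, 0, 0], [-0.01, 0, -0.02, 0, 0, 0, 0]]}}

```text
time_s: 33.35
tool_pos: [0.6066, -0.1323, 0.1002]
tool_rot: [179.8, -0.1, 79.2]
force: [0.1, 0.6, 0.3]
grip_width: 0.0004
grasp_force: 0.0
```

```bash
python3 -c "
from h import *
print(inbox(),env.get_obs()['time_s'],env.get_obs()['force']);[print(p,bg(*p)) for p in [(50,-45,.088)]]"
```

```text
[ 48.5 -44.1 100.2] 33.35 [0.05360422 0.57932701 0.32188105]
(50, -45, 0.088) [-0.0044  0.0071  0.0612  0.0018 -0.0007 -0.0022]
```

Call:
{"op": "apply_moves", "data": {"moves": [[-0.004, 0.007, 0.02, 0, 0, 0, 0], [-0.004, 0.007, 0.04, 0, 0, 0, 0], [-0.004, 0.007, 0.05, 0, 0, 0, 0], [-0.004, 0.007, 0.06, 0, 0, 0, 0], [-0.004, 0.007, 0.06, 0, 0, 0, 0], [-0.004, 0.007, 0.06, 0, 0, 0, 0]]}}

```text
time_s: 33.95
tool_pos: [0.6076, -0.1327, 0.0864]
tool_rot: [180.0, -0.0, 79.3]
force: [1.1, -0.9, 0.9]
grip_width: 0.0006
grasp_force: 0.6
```

Call:
{"op": "apply_moves", "data": {"moves": [[0, 0, -0.01, 0, 0, 0, 0], [0, 0, -0.03, 0, 0, 0, 0], [0, 0, -0.1, 0, 0, 0, 0], [0.15, 0, -0.15, 0, 0, 0, 0], [0.3, 0, -0.15, 0, 0, 0, 0], [0.45, 0, -0.15, 0, 0, 0, 0], [0.45, 0, -0.1, 0, 0, 0, 0], [0.45, 0, -0.05, 0, 0, 0, 0], [0.45, 0, -0.03, 0, 0, 0, 0], [0.45, 0, -0.01, 0, 0, 0, 0], [0.45, 0, 0, 0, 0, 0, 0], [0.45, 0, 0, 0, 0, 0, 0], [0.45, 0, 0, 0, 0, 0, 0]]}}

```text
time_s: 35.25
tool_pos: [0.6245, -0.0447, 0.0866]
tool_rot: [180.0, -0.0, 79.2]
force: [0.3, -0.4, -0.2]
grip_width: 0.0005
grasp_force: 0.1
```

Call:
{"op": "apply_moves", "data": {"moves": [[0, 0, -0.01, 0, 0, 0, 0], [0, 0, -0.03, 0, 0, 0, 0], [0, 0, -0.1, 0, 0, 0, 0], [0, 0, -0.3, 0, 0, 0, 0], [0, 0, -0.5, 0, 0, 0, 0], [0, 0, -0.6, 0, 0, 0, 0], [0, 0, -0.6, 0, 0, 0, 0], [0, 0, -0.6, 0, 0, 0, 0]]}}

```text
time_s: 36.05
tool_pos: [0.6245, -0.0442, 0.2072]
tool_rot: [179.9, -0.0, 79.3]
force: [-0.5, -0.0, 0.4]
grip_width: 0.0006
grasp_force: 0.0
```

```bash
python3 -c "
from h import *
print(inbox());print(env.sign_off())"
```

```text
[ 49.9  45.8 207.2]
the job is handed in; nothing more can be done
None
```

I seated and released the lid, shut the clips in the order 1, 3, 2, 4 (highest force I read was about 17.5 N), and handed the job in at about 36 s; all four read as shut by force probe or camera, but the sign-off gave no verdict.

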